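# Shut the relay box and lock its quarter-turn latch

### The arm

A 6-joint arm with a two-finger parallel gripper is mounted at the origin on a cart in front of the work surface, level with it; the furniture and walls round the work are solid. World frame = base frame: x ahead of the robot, y to its left, z up, the work surface at z = 0. Lengths are in m, angles in rad, forces in N, time in s.
With the tool pointing down it reaches from about 0.35 to 0.85 m from the base axis. Payload 8.1 kg.
Tool frame: the origin (TCP) lies at the centre of the arm's flange, where the gripper is bolted on; the fingertips stand 186 mm ahead of it and the grasp point (between the pads) lies 167 mm ahead of it; z points along the fingers, y is the line along which they close (so a half turn about z gives the same grasp; the last joint's range is limited). The gripper opens to 93 mm and grips with 3 to 60 N. Pads are 15 mm wide; open, the fingers measure 128 mm over their backs; the gripper's body (75 mm by 188 mm) begins 65 mm behind the grasp point.
Start: joints at [-1.249, 0.13, 1.488, -0, 1.523, -0.085], TCP at [0.237, -0.551, 0.405] pointing down, gripper open.
Joint ranges: [-2.96, 2.96], [-0.89, 2.26], [0.02, 2.5], [-1.34, 4.48], [0, 2.73], [-2.66, 2.66]. Speed limits (rad/s): [2.39, 2.39, 2.79, 3.14, 3.14, 3.14].

### API

Orientations are given as a rotation vector (axis times angle).
In Python, from plant import read_state, read_camera, camera_params, robot gives the robot as it stands.
- The arm moves only by the tool carry_out, never from a script. Its argument "targets" is a list of rows, each an object of numbers: "hand": the opening in per cent of the stroke, from 0 (shut) to 100 (fully open); "x", "y", "z": the shift along the tool's x, y, z in m; "ax", "ay", "az": the turn, a rotation vector about the tool's x, y, z in rad. In form: [{"hand": .., "x": .., "y": .., "z": .., "ax": .., "ay": .., "az": ..}, ...]. A call has 1 to 8 rows; each row is the pose to reach, as a shift and turn from the pose commanded when the call began, along the tool's axes at that moment; what a row does not reach only later rows make up. A row lasts 1/8 s, in which the tool goes at most 62.5 mm and 10.7 degrees, less where a joint would pass 70% of its speed; a pose out of reach is approached as far as the arm can. A call with a gripper value outside its range is refused whole. The fingers move at their own pace and stop on an object; "newtons" is the grip in N (left out, the last holds). Time passes only in rows, so rows that repeat a pose let the fingers close. It gives the time, the measured TCP pose, the force, the opening and the grip force at its end, in the units of the state.
- read_state(): the state, without advancing time (a new reading comes with each control period).
- read_camera(name): name is "scene" or "top" or "wrist"; returns (picture, depth): 420x560x3 uint8, blue, green, red; 420x560 float32, m along the optical axis (not along the pixel's ray), 0 where there is no reading.
- camera_params(name): a dict with "fx", "fy", "cx", "cy" (pixels), "position" and "rotation" of the camera in the world. Camera axes: x right, y up, looking along -z (the intrinsics and any distortion apply to the point x, -y, -z); pixel columns grow to the right and rows downward; lengths in m; the calibration is good to about 2 mm. A picture is of the moment at which its call begins: read the wrist's pose just before it. camera_params takes no time and is no camera call; for the wrist camera it gives the pose at the moment of the call.
- robot.close_job(): hands the job in; it is judged then, once.
The state is a dict: "t": time; "q": joint angles; "dq": joint speeds; "joint_torque": joint torques, N m; "tool_pos": TCP position; "orientation": TCP orientation; "force": force on the tool from outside, world axes, zero at the start; "wrist_torque": the same for the moment, N m; "opening": finger opening in m; "gripper_force": force on a finger pad.
Only numpy, scipy, OpenCV 4.12 (cv2) and the standard library are available. Lean on these libraries where they do the work, as an engineer would, in place of code of your own. Each camera call takes 0.05 s, during which the arm holds its last target. There are 200 camera calls.

### The job

Shut the lid of the grey relay box, then lock it: press the red T-handle down against its spring and turn it clockwise, roughly a quarter turn, feeling for the catch until the handle springs back up into its locked detent, where it holds by itself. Let go of it, and leave the other things on the bench where they are.

Things in the scene. Friction and masses are not known exactly. Their poses are not given: they have to be found in the camera images.
- relay_box: Grey relay box, 180 (x) x 190 (y) x 70 mm high, fixed to the bench. Origin: centre of its underside; x points from the front (robot side) to the hinge side. The lid's hinge line runs along y at x = +90 mm, z = 70.5 mm. With the lid shut the handle's axis is upright at x = -52 mm, y = 0. Bolted feet stick out 21 mm at the +y and -y sides.
- lid (a joint): Lid angle, rad: 0 = shut, grows as its front edge rises (starts half open, 0.5 to 0.9). The lid is a plate 184 x 194 x 6 mm; a stiff hinge lets it stay where it is left, and about 2 to 6 N on its outer (upper) face near the front edge pushes it down.
- lid_edge (a point): Point on the lid's outer face, on its middle line, 165 mm from the hinge line (17 mm from the lid's front edge). x, y along the lid plate (x towards the hinge), z out of its outer face. The latch stands 23 mm from it towards the hinge, so push the lid beside it, 50 to 70 mm to either side.
- latch_grip (a point): Point to grip on the red T-handle, on its axis, 32 mm above the lid's outer face and 12 mm below the handle's top when not pressed. The handle is a bar 40 mm long (own y), 12 mm thick (own x, grip across it), 30 mm high, its underside 14 mm above the lid, on a round red collar 30 mm across. z points out of the lid; the frame turns and moves with the handle.
- latch (a joint): Turn of the handle, rad, clockwise from above: 0 = unlocked, handle parallel to the hinge line (starts within 0.05); stop at 2.1. A cross bar under the lid is parallel to it. The detent lies somewhere from 1.21 to 1.93, different each time (its catch, in the box, is hidden by the shut lid); the bar drops in within about 0.1 rad of its centre. If it is passed, turn back and feel again.
- latch_press (a joint): How far the handle is pressed in, m: 0 free, 0.007 bottom stop. Spring: 6 N at 0, 1 N more per mm. Press at least 4.5 mm or it will not turn beyond 0.2 to 1 rad. Eased or let go half-way it rests at about 4 mm, rubbing under the catch, and can be turned on so; in the detent it springs up to about 1.5 mm and the turn is blocked both ways until it is pressed again.
- screwdriver_red: Bystander, loose: red-handled screwdriver, 202 mm long; origin under its middle.
- croc_clamp: Bystander, loose: red crocodile clamp, 144 x 66 x 18 mm; origin under its middle.
- multimeter: Bystander, loose: yellow multimeter, 155 x 76 x 44 mm; origin under its middle.
- caliper: Bystander, loose: digital caliper, 235 mm long, lying flat; origin under its middle.
- side_cutters: Bystander, loose: side cutters with red handles, 151 mm long; origin under its middle.
- marker: Bystander, loose: blue felt marker, 132 mm long; origin under its middle.

How it is judged:
On the way, in this order (a step that is already met when the one before it is completed fails the run):
1. the lid is shut (value of joint lid below 0.02 rad), for 0.2 s.
2. the handle is pressed in and turned towards the detent with the lid shut (value of joint latch above 0.9 rad and value of joint latch_press above 0.0035 m and value of joint lid below 0.02 rad), for 0.05 s.
3. the handle has sprung up into its detent (value of joint lid below 0.02 rad and value of joint latch above 1.05 rad and value of joint latch_press below 0.0028 m), for 0.2 s.
At the end, for the whole second after the job is handed in: The lid is shut (under 0.02 rad), the handle is turned by more than 1.05 rad and has sprung back into its detent (pressed in by less than 2.8 mm), at rest and let go (all of step 3 and velocity of joint latch between -0.1 and 0.1 rad/s); the robot touches nothing.
It fails at once if a loose bystander is moved by more than 25 mm (distance of any of screwdriver_red, croc_clamp, multimeter, caliper, side_cutters, marker from where it was at the start of the episode above 0.025 m).
It also fails if it takes over 51 s, if anything falls off the work surface, if the arm or the gripper's body presses on something with over 40 N, if the wrist force passes 120 N, or if a joint passes its speed limit or range.

## Working session

There is one attempt and no reset: what is moved stays moved. The work goes in short steps, Python scripts to look and compute and a tool call to move; the robot and the scene stay as the last step left them, time stands still between calls to the robot, and variables do not carry over. Pictures are saved under pics/ and viewed, at most 10 in all, crops included, and the job is handed in when it is done.

Besides the shell and the picture viewer there is one more tool, called after "Call:" as name([rows], argument=value, ...), one row to a line, values as JSON. carry_out: Moves the arm, as the interface text tells. Its arguments: {"type":"object","properties":{"targets":{"type":"array","items":{"type":"object","properties":{"hand":{"type":"number"},"x":{"type":"number"},"y":{"type":"number"},"z":{"type":"number"},"ax":{"type":"number"},"ay":{"type":"number"},"az":{"type":"number"}}}},"newtons":{"type":"number"}},"required":["targets"]}

```bash
mkdir -p pics; cat > h.py <<'E'
import numpy as np,cv2
from plant import read_state, read_camera, camera_params, robot
from scipy.spatial.transform import Rotation as R
def cloud(name):
    p=camera_params(name); im,d=read_camera(name)
    v,u=np.mgrid[0:420,0:560]
    c=np.stack([(u-p["cx"])/p["fx"]*d,-(v-p["cy"])/p["fy"]*d,-d],-1)
    rot=np.array(p["rotation"])
    if rot.shape!=(3,3): print(rot); rot=R.from_rotvec(rot).as_matrix()
    return im,d,c@rot.T+np.array(p["position"])
E
python3 - <<'E'
from h import *
s=read_state();print({k:np.round(v,3) for k,v in s.items()})
for n in("scene","top"):
    im,d,w=cloud(n);cv2.imwrite(f"pics/{n}0.png",im);np.savez(f"{n}0.npz",im=im,d=d,w=w);print(camera_params(n))
E
```

```text
{'t': np.float64(0.0), 'q': array([-1.249,  0.131,  1.489, -0.   ,  1.523, -0.085]), 'dq': array([-0.   , -0.001,  0.002,  0.001, -0.001, -0.002]), 'joint_torque': array([ 0.0000e+00, -5.5983e+01, -4.9176e+01,  7.7000e-02,  3.5000e-02,
       -0.0000e+00]), 'tool_pos': array([ 0.237, -0.551,  0.404]), 'orientation': array([-3.075, -0.634,  0.   ]), 'force': array([ 0.761, -1.189,  0.061]), 'wrist_torque': array([ 0.008, -0.042, -0.037]), 'gripper_force': np.float64(0.0), 'opening': np.float64(0.093)}
[0.98834479 0.15513129 0.30349678]
{'fx': 431.5993015109725, 'fy': 431.5993015109725, 'cx': 286.1758580473529, 'cy': 217.1659495547734, 'position': array([ 0.83287089, -0.90657076,  0.73274531]), 'rotation': array([0.98834479, 0.15513129, 0.30349678])}
[ 0.06460133 -0.06497562 -1.56899316]
{'fx': 436.02084478014086, 'fy': 436.02084478014086, 'cx': 279.5588012468619, 'cy': 212.480383285182, 'position': array([ 0.45306653, -0.01432805,  1.32953647]), 'rotation': array([ 0.06460133, -0.06497562, -1.56899316])}
```

View pics/top0.png

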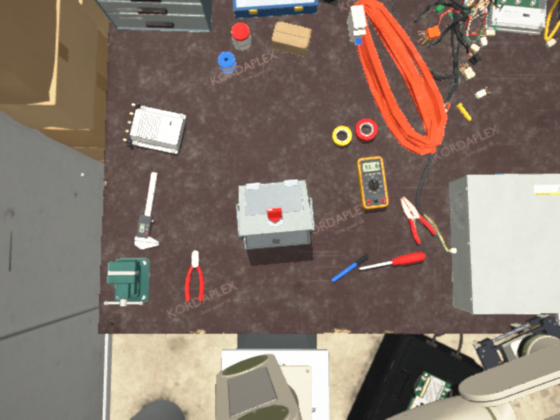

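View pics/scene0.png

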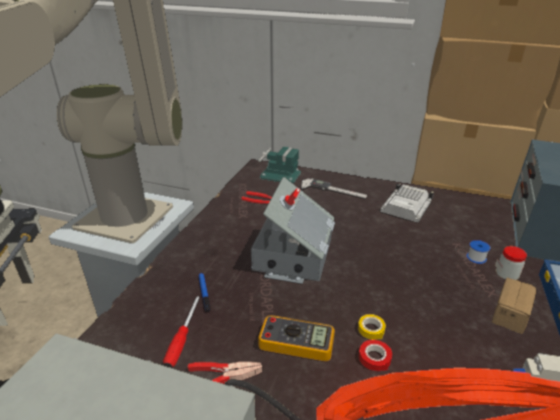

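The top view shows the open lid spanning about cols 237–313, rows 180–235, with the red handle at (275,215) and the box front below it at about row 262. The scene view shows clear space around the box. Next I'll fit the lid.

```bash
python3 - <<'E'
from h import *
for n in("top","scene"):
    z=np.load(f"{n}0.npz");w=z["w"].reshape(-1,3);im=z["im"].reshape(-1,3).astype(int);ok=z["d"].ravel()>0
    if n=="top":
        c=w[215*560+275];print("handle px",c)
        bench=w[ok&(abs(w[:,0]-c[0])<.2)&(abs(w[:,1]-c[1])<.25)&(abs(w[:,2])<.015)];print("bench z",np.median(bench[:,2]))
    near=ok&(np.linalg.norm(w[:,:2]-c[:2],axis=1)<.2)&(w[:,2]>.06)&(w[:,2]<.26)
    red=near&(im[:,2]>150)&(im[:,1]<80)
    P=w[near&~red]
    # RANSAC plane
    rng=np.random.default_rng(0);best=None
    for i in range(500):
        a,b,d=P[rng.choice(len(P),3,False)];nn=np.cross(b-a,d-a);l=np.linalg.norm(nn)
        if l<1e-5: continue
        nn/=l;m=abs((P-a)@nn)<.003
        if (best is None or m.sum()>best.sum()) and abs(nn[2])>.4: best=m
    L=P[best];m=L.mean(0);nn=np.linalg.svd(L-m,full_matrices=False)[2][2];nn*=np.sign(nn[2])
    print(n,len(L),"normal",nn,"tilt",np.arccos(nn[2]),"yaw",np.arctan2(-nn[1],-nn[0]))
    yv=np.cross([0,0,1],-nn*[1,1,0]);yv/=np.linalg.norm(yv);xv=np.cross(yv,nn)
    uv=np.c_[(L-m)@xv,(L-m)@yv].astype(np.float32)
    print("rect",cv2.minAreaRect(uv),np.percentile(uv,[.5,99.5],axis=0).round(4))
    rc=cv2.minAreaRect(uv)[0];print("centre",m+rc[0]*xv+rc[1]*yv,"xv",xv)
    r=w[red];h=(r-m)@nn;print("red heights",np.percentile(h,[5,50,95]));t=r[(h>.035)&(h<.055)]
    if len(t)>5: print("bar top",len(t),np.median(t,0),t.mean(0),(t-m-rc[0]*xv-rc[1]*yv).mean(0)@np.c_[xv,yv,nn])
    f=ok&(w[:,2]>.01)&(w[:,2]<.06)&(np.linalg.norm(w[:,:2]-c[:2],axis=1)<.17);q=w[f]
    print("body",np.percentile(q,[2,98],axis=0).round(3))
E
```

```text
handle px [ 0.54083841 -0.00259343  0.18769085]
bench z -5.1515482974773263e-05
top 2976 normal [0.58861049 0.05122568 0.80679218] tilt 0.632093812568487 yaw -3.054783226891067
rect ((-0.006772004067897797, -0.000474490225315094), (0.19123373925685883, 0.1937384158372879), 0.06925582885742188) [[-0.0979 -0.0966]
 [ 0.0873  0.0954]]
centre [0.57263608 0.00216176 0.12857505] xv [-0.80375414 -0.06994923  0.59083532]
red heights [0.01426249 0.0286552  0.04383857]
bar top 44 [ 0.55048211 -0.00268499  0.1958206 ] [ 0.55050682 -0.0027765   0.19577325] [0.05783498 0.00300105 0.04093649]
body [[ 0.457 -0.105  0.01 ]
 [ 0.599  0.109  0.06 ]]
scene 2694 normal [0.59000041 0.05180623 0.80573918] tilt 0.6338738651813385 yaw -3.054010178735267
rect ((-0.001428075134754181, -0.011975735425949097), (0.18942807614803314, 0.19975696504116058), 0.07965352386236191) [[-0.093  -0.1073]
 [ 0.0925  0.0858]]
centre [0.57650236 0.00082477 0.12745096] xv [-0.80265087 -0.07047845  0.59227052]
red heights [0.01253584 0.03682879 0.0444581 ]
bar top 24 [ 0.5562085  -0.00773625  0.19502745] [ 0.55589986 -0.00764355  0.19516295] [0.05723726 0.00663375 0.04196401]
body [[ 0.462 -0.108  0.011]
 [ 0.649  0.082  0.059]]
```

```bash
cat >> h.py <<'E'
def rel(pos,phi):
    "shift, turn in tool axes to reach tip-down TCP pos with tool y at angle phi"
    s=read_state();R0=R.from_rotvec(s["orientation"])
    y=np.array([np.cos(phi),np.sin(phi),0]);z=np.array([0,0,-1.])
    R1=R.from_matrix(np.c_[np.cross(y,z),y,z])
    return R0.inv().apply(np.array(pos)-s["tool_pos"]).round(4),(R0.inv()*R1).as_rotvec().round(3)
E
python3 - <<'E'
from h import *
w=np.load("top0.npz")["w"];q=w.reshape(-1,3)
m=(q[:,1]<-.35)&(q[:,1]>-.9)&(q[:,2]>.08)&(q[:,0]>.2)&(q[:,0]<.9);c=w[180:310,455:560].reshape(-1,3)
print(np.percentile(c,[1,50,99],axis=0))
print(rel([.53,-.063,.41],.087))
E
```

```text
[[ 0.29222866 -0.77380802  0.04127533]
 [ 0.46321718 -0.63190117  0.14166304]
 [ 0.63957084 -0.52968927  0.14779747]]
(array([ 0.4618, -0.3322, -0.0056]), array([-1.000e-03, -1.000e-03, -1.251e+00]))
```

Call:
carry_out([
  {"hand": 0,"x": 0.03,"y": -0.02,"z": -0.01,"az": -0.1},
  {"hand": 0,"x": 0.08,"y": -0.055,"z": -0.02,"az": -0.25},
  {"hand": 0,"x": 0.125,"y": -0.09,"z": -0.02,"az": -0.4},
  {"hand": 0,"x": 0.17,"y": -0.12,"z": -0.02,"az": -0.55},
  {"hand": 0,"x": 0.215,"y": -0.155,"z": -0.02,"az": -0.7},
  {"hand": 0,"x": 0.26,"y": -0.19,"z": -0.02,"az": -0.85},
  {"hand": 0,"x": 0.305,"y": -0.22,"z": -0.02,"az": -1.0},
  {"hand": 0,"x": 0.35,"y": -0.25,"z": -0.02,"az": -1.15},
])

```text
schema error: expected keys hand, x, y, z, ax, ay, az
```

```bash
python3 -c "
from h import *
s=read_state();print(s['tool_pos'],s['q'],s['t'],rel([.53,-.063,.40],.087))"
```

```text
[ 0.23735602 -0.55082971  0.40380907] [-1.24941008e+00  1.31057108e-01  1.48917052e+00  3.01473192e-05
  1.52299670e+00 -8.54247914e-02] 0.1 (array([ 0.4618, -0.3322,  0.0044]), array([-1.000e-03, -1.000e-03, -1.251e+00]))
```

Call:
carry_out([
  {"hand": 0,"x": 0.03,"y": -0.02,"z": -0.01,"ax": 0,"ay": 0,"az": -0.1},
  {"hand": 0,"x": 0.08,"y": -0.055,"z": -0.02,"ax": 0,"ay": 0,"az": -0.25},
  {"hand": 0,"x": 0.125,"y": -0.09,"z": -0.02,"ax": 0,"ay": 0,"az": -0.4},
  {"hand": 0,"x": 0.17,"y": -0.12,"z": -0.02,"ax": 0,"ay": 0,"az": -0.55},
  {"hand": 0,"x": 0.215,"y": -0.155,"z": -0.02,"ax": 0,"ay": 0,"az": -0.7},
  {"hand": 0,"x": 0.26,"y": -0.19,"z": -0.02,"ax": 0,"ay": 0,"az": -0.85},
  {"hand": 0,"x": 0.305,"y": -0.22,"z": -0.02,"ax": 0,"ay": 0,"az": -1.0},
  {"hand": 0,"x": 0.35,"y": -0.25,"z": -0.02,"ax": 0,"ay": 0,"az": -1.15},
])

```text
t: 1.1
tool_pos: [0.4605, -0.1812, 0.4245]
orientation: [-2.231, -2.211, 0.0]
force: [0.4, -0.7, 0.2]
opening: 0.0178
gripper_force: 0.0
```

```bash
python3 -c "
from h import *
s=read_state();print(s['tool_pos'],s['q'],s['t'],rel([.53,-.063,.40],.087))"
```

```text
[ 0.46046518 -0.18122917  0.42448251] [-4.78586060e-01 -1.64984767e-01  1.74436577e+00 -6.27182797e-05
  1.56241968e+00 -4.69504931e-01] 1.1 (array([0.1189, 0.0685, 0.0245]), array([-0.   , -0.   , -0.096]))
```

Call:
carry_out([
  {"hand": 0,"x": 0.04,"y": 0.02,"z": 0.0,"ax": 0,"ay": 0,"az": -0.05},
  {"hand": 0,"x": 0.08,"y": 0.045,"z": 0.0,"ax": 0,"ay": 0,"az": -0.1},
  {"hand": 0,"x": 0.118,"y": 0.068,"z": 0.02,"ax": 0,"ay": 0,"az": -0.1},
  {"hand": 0,"x": 0.118,"y": 0.068,"z": 0.03,"ax": 0,"ay": 0,"az": -0.1},
])

```text
t: 1.6
tool_pos: [0.5302, -0.0634, 0.393]
orientation: [-2.118, -2.317, 0.001]
force: [-0.2, -0.4, -0.4]
opening: 0.0005
gripper_force: 0.0
```

```bash
python3 -c "
from h import *
s=read_state();print(s['tool_pos'],s['q'],s['t'],rel([.53,-.063,.36],.087))"
```

```text
[ 0.53017547 -0.0633822   0.39302905] [-2.15272593e-01 -4.17868661e-02  1.68685099e+00  6.99678609e-04
  1.49865754e+00 -3.05065027e-01] 1.6 (array([ 0.0004, -0.0001,  0.033 ]), array([-0.002, -0.001,  0.003]))
```

Call:
carry_out([
  {"hand": 0,"x": 0,"y": 0,"z": 0.015,"ax": 0,"ay": 0,"az": 0},
  {"hand": 0,"x": 0,"y": 0,"z": 0.03,"ax": 0,"ay": 0,"az": 0},
  {"hand": 0,"x": 0,"y": -0.003,"z": 0.042,"ax": 0,"ay": 0,"az": 0},
  {"hand": 0,"x": 0,"y": -0.006,"z": 0.054,"ax": 0,"ay": 0,"az": 0},
  {"hand": 0,"x": 0,"y": -0.009,"z": 0.066,"ax": 0,"ay": 0,"az": 0},
  {"hand": 0,"x": 0,"y": -0.012,"z": 0.078,"ax": 0,"ay": 0,"az": 0},
  {"hand": 0,"x": 0,"y": -0.015,"z": 0.09,"ax": 0,"ay": 0,"az": 0},
  {"hand": 0,"x": 0,"y": -0.018,"z": 0.102,"ax": 0,"ay": 0,"az": 0},
])

```text
t: 2.6
tool_pos: [0.5114, -0.0674, 0.2919]
orientation: [-2.124, -2.315, 0.0]
force: [0.2, -0.7, 1.9]
opening: 0.0007
gripper_force: 0.9
```

Call:
carry_out([
  {"hand": 0,"x": 0,"y": -0.002,"z": 0.01,"ax": 0,"ay": 0,"az": 0},
  {"hand": 0,"x": 0,"y": -0.004,"z": 0.018,"ax": 0,"ay": 0,"az": 0},
  {"hand": 0,"x": 0,"y": -0.005,"z": 0.023,"ax": 0,"ay": 0,"az": 0},
  {"hand": 0,"x": 0,"y": -0.006,"z": 0.026,"ax": 0,"ay": 0,"az": 0},
])

```text
t: 3.1
tool_pos: [0.5058, -0.068, 0.2666]
orientation: [2.124, 2.315, 0.001]
force: [1.0, 0.7, 1.5]
opening: 0.0003
gripper_force: 0.7
```

Go on in small steps until the force shows the stop.

Call:
carry_out([
  {"hand": 0,"x": 0,"y": 0,"z": 0.003,"ax": 0,"ay": 0,"az": 0},
  {"hand": 0,"x": 0,"y": 0,"z": 0.005,"ax": 0,"ay": 0,"az": 0},
  {"hand": 0,"x": 0,"y": 0,"z": 0.006,"ax": 0,"ay": 0,"az": 0},
])

```text
t: 3.48
tool_pos: [0.5058, -0.068, 0.2626]
orientation: [-2.124, -2.315, 0.0]
force: [-11.9, 2.5, 25.2]
opening: 0.0004
gripper_force: 12.4
```

Call:
carry_out([
  {"hand": 0,"x": 0,"y": 0,"z": 0.005,"ax": 0,"ay": 0,"az": 0},
  {"hand": 0,"x": 0,"y": 0,"z": 0.004,"ax": 0,"ay": 0,"az": 0},
  {"hand": 0,"x": 0,"y": 0,"z": -0.03,"ax": 0,"ay": 0,"az": 0},
  {"hand": 100,"x": 0,"y": 0,"z": -0.08,"ax": 0,"ay": 0,"az": 0},
  {"hand": 100,"x": 0,"y": -0.04,"z": -0.13,"ax": 0,"ay": 0,"az": 0},
  {"hand": 100,"x": 0,"y": -0.06,"z": -0.15,"ax": 0,"ay": 0,"az": 0},
  {"hand": 100,"x": 0,"y": -0.06,"z": -0.15,"ax": 0,"ay": 0,"az": 0},
])

```text
t: 4.35
tool_pos: [0.4457, -0.0733, 0.4129]
orientation: [2.122, 2.311, 0.003]
force: [0.7, -0.4, -0.0]
opening: 0.0361
gripper_force: 0.0
```

```bash
python3 - <<'E'
from h import *
s=read_state();print(s['tool_pos'],s['t'])
im,d,w=cloud("wrist");cv2.imwrite("pics/w1.png",im)
tp,td,tw=cloud("top");cv2.imwrite("pics/t1.png",cv2.resize(tp[150:290,200:360],None,fx=4,fy=4))
for n,i,ww,dd in(("wrist",im,w,d),("top",tp,tw,td)):
    q=ww.reshape(-1,3);i=i.reshape(-1,3).astype(int);ok=(dd.ravel()>0)&(abs(q[:,0]-.50)<.05)&(abs(q[:,1]+.005)<.05)
    lid=q[(dd.ravel()>0)&(abs(q[:,0]-.54)<.07)&(abs(q[:,1])<.08)&(q[:,2]>.06)&(q[:,2]<.09)]
    if len(lid)>50:
        A=np.c_[lid,np.ones(len(lid))][:,[0,1,3]];print(n,"lid plane",np.linalg.lstsq(A,lid[:,2],rcond=None)[0],np.median(lid[:,2]))
    r=ok&(i[:,2]>120)&(i[:,1]<80)&(i[:,0]<80);t=q[r&(q[:,2]>.108)]
    print(n,r.sum(),len(t))
    if len(t)>10: print(cv2.minAreaRect((t[:,:2]*1000).astype(np.float32)),t.mean(0),np.percentile(t[:,2],[5,50,95]))
E
```

```text
[ 0.44571104 -0.07333604  0.412893  ] 4.35
[-0.28441707 -0.01704775  0.08290515]
[ 0.06460133 -0.06497562 -1.56899316]
wrist lid plane [ 0.00516415 -0.00105601  0.07251103] 0.075220098837051
wrist 563 202
((494.6192321777344, -16.75633430480957), (60.17776107788086, 9.126144409179688), 87.83635711669922) [ 0.49324572 -0.00568481  0.11951838] [0.10915487 0.1163793  0.11851296]
top lid plane [ 0.00167942 -0.00317103  0.0762522 ] 0.07708783944589881
top 15 5
```

View pics/w1.png

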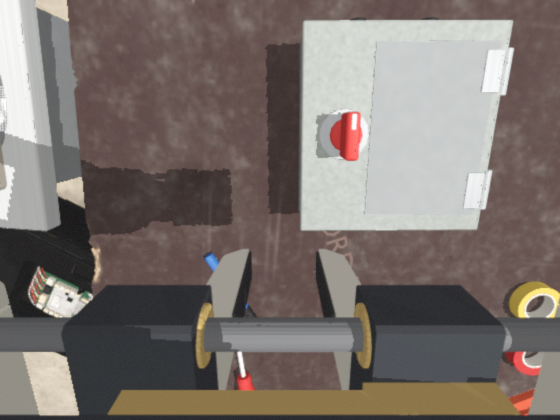

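The wrist view shows the lid shut flat and the red bar with its top running from about (351,113) to (351,160). I'll intersect those rays with the plane of the bar's top.

```bash
python3 - <<'E'
from h import *
p=camera_params("wrist");rot=R.from_rotvec(p["rotation"])
def px(u,v,z):
    r=rot.apply([(u-p["cx"])/p["fx"],-(v-p["cy"])/p["fy"],-1]);return p["position"]+r*(z-p["position"][2])/r[2]
for u,v,z in((352,113,.12),(352,160,.12),(352,136,.12),(303,22,.0765),(301,229,.0765)):print(px(u,v,z).round(4))
im=cv2.imread("pics/w1.png");cv2.imwrite("pics/w1c.png",cv2.resize(im[90:180,300:400],None,fx=6,fy=6))
E
```

```text
[0.4933 0.0141 0.12  ]
[ 0.4986 -0.0225  0.12  ]
[ 0.4959 -0.0034  0.12  ]
[0.4496 0.0859 0.0765]
[ 0.4666 -0.1005  0.0765]
```

View pics/w1c.png

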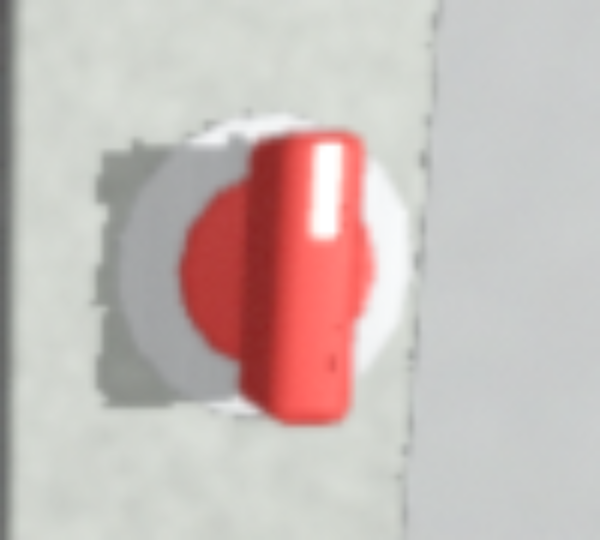

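```bash
python3 -c "
from h import *
s=read_state();print(rel([.4975,-.0045,.36],.11),rel([.4975,-.0045,.2785],.11))"
```

```text
(array([0.064 , 0.0571, 0.05  ]), array([-0.   , -0.   , -0.024])) (array([0.0639, 0.0571, 0.1315]), array([-0.   , -0.   , -0.024]))
```

Call:
carry_out([
  {"hand": 100,"x": 0.03,"y": 0.03,"z": 0.01,"ax": 0,"ay": 0,"az": -0.02},
  {"hand": 100,"x": 0.064,"y": 0.057,"z": 0.02,"ax": 0,"ay": 0,"az": -0.024},
  {"hand": 60,"x": 0.064,"y": 0.057,"z": 0.05,"ax": 0,"ay": 0,"az": -0.024},
  {"hand": 60,"x": 0.064,"y": 0.057,"z": 0.09,"ax": 0,"ay": 0,"az": -0.024},
  {"hand": 60,"x": 0.064,"y": 0.057,"z": 0.118,"ax": 0,"ay": 0,"az": -0.024},
  {"hand": 60,"x": 0.064,"y": 0.057,"z": 0.13,"ax": 0,"ay": 0,"az": -0.024},
  {"hand": 60,"x": 0.064,"y": 0.057,"z": 0.1315,"ax": 0,"ay": 0,"az": -0.024},
])

```text
t: 5.32
tool_pos: [0.4969, -0.0043, 0.2777]
orientation: [-2.094, -2.339, 0.003]
force: [0.9, -0.5, -0.5]
opening: 0.056
gripper_force: 0.0
```

```bash
python3 - <<'E'
from h import *
s=read_state();print(s['tool_pos'],rel([.4975,-.0045,.2785],.11))
im,d,w=cloud("wrist");cv2.imwrite("pics/w2.png",im)
E
```

```text
[ 0.49690643 -0.00432443  0.27768482] (array([-0.0002,  0.0006, -0.0008]), array([-0.003, -0.001,  0.   ]))
[-0.28227189 -0.01335853  0.10846201]
```

View pics/w2.png

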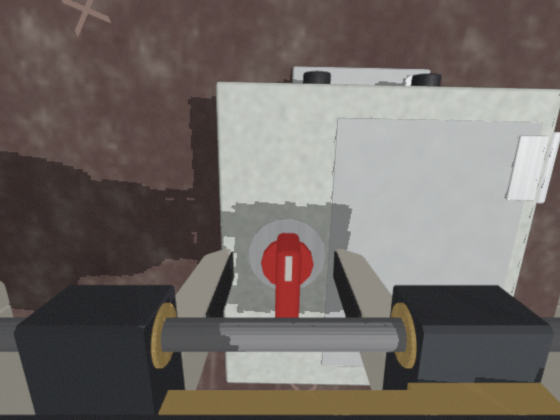

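The bar (col ~287) lies midway between the fingertips (~233 and ~335). Now grip.

Call:
carry_out([
  {"hand": 0,"x": 0,"y": 0,"z": 0,"ax": 0,"ay": 0,"az": 0},
  {"hand": 0,"x": 0,"y": 0,"z": 0,"ax": 0,"ay": 0,"az": 0},
  {"hand": 0,"x": 0,"y": 0,"z": 0,"ax": 0,"ay": 0,"az": 0},
  {"hand": 0,"x": 0,"y": 0,"z": 0,"ax": 0,"ay": 0,"az": 0},
  {"hand": 0,"x": 0,"y": 0,"z": 0,"ax": 0,"ay": 0,"az": 0},
  {"hand": 0,"x": 0,"y": 0,"z": 0,"ax": 0,"ay": 0,"az": 0},
], newtons=50)

```text
t: 6.12
tool_pos: [0.4978, -0.0044, 0.2797]
orientation: [2.095, 2.339, 0.003]
force: [5.3, 1.0, -1.5]
opening: 0.0116
gripper_force: 50.0
```

Call:
carry_out([
  {"hand": 0,"x": 0,"y": 0.0005,"z": 0.002,"ax": 0,"ay": 0,"az": 0},
  {"hand": 0,"x": 0,"y": 0.0005,"z": 0.004,"ax": 0,"ay": 0,"az": 0},
  {"hand": 0,"x": 0,"y": 0.0005,"z": 0.006,"ax": 0,"ay": 0,"az": 0},
  {"hand": 0,"x": 0,"y": 0.0005,"z": 0.007,"ax": 0,"ay": 0,"az": 0},
  {"hand": 0,"x": 0,"y": 0.0005,"z": 0.007,"ax": 0,"ay": 0,"az": 0},
])

```text
t: 6.75
tool_pos: [0.4981, -0.0043, 0.2736]
orientation: [2.095, 2.34, 0.001]
force: [-2.0, 1.5, 10.8]
opening: 0.0116
gripper_force: 50.0
```

Call:
carry_out([
  {"hand": 0,"x": 0,"y": 0,"z": 0.0005,"ax": 0,"ay": 0,"az": 0.08},
  {"hand": 0,"x": 0,"y": 0,"z": 0.0005,"ax": 0,"ay": 0,"az": 0.2},
  {"hand": 0,"x": 0,"y": 0,"z": 0.0005,"ax": 0,"ay": 0,"az": 0.34},
  {"hand": 0,"x": 0,"y": 0,"z": 0.0005,"ax": 0,"ay": 0,"az": 0.48},
  {"hand": 0,"x": 0,"y": 0,"z": 0.0005,"ax": 0,"ay": 0,"az": 0.62},
  {"hand": 0,"x": 0,"y": 0,"z": 0.0005,"ax": 0,"ay": 0,"az": 0.76},
  {"hand": 0,"x": 0,"y": 0,"z": 0.0005,"ax": 0,"ay": 0,"az": 0.9},
  {"hand": 0,"x": 0,"y": 0,"z": 0.0005,"ax": 0,"ay": 0,"az": 1.0},
])

```text
t: 7.75
tool_pos: [0.4983, -0.0044, 0.2734]
orientation: [2.963, 1.043, 0.003]
force: [-1.8, 0.7, 11.2]
opening: 0.0118
gripper_force: 50.0
```

```bash
python3 -c "
from h import *
s=read_state();print({k:np.round(s[k],4) for k in('t','q','tool_pos','force','wrist_torque','opening')})"
```

```text
{'t': np.float64(7.75), 'q': array([-1.1180e-01, -4.1500e-02,  1.9117e+00,  2.0000e-04,  1.2692e+00,
        7.8200e-01]), 'tool_pos': array([ 0.4983, -0.0044,  0.2734]), 'force': array([-1.8201,  0.6963, 11.1662]), 'wrist_torque': array([ 0.2323,  0.3081, -0.0483]), 'opening': np.float64(0.0118)}
```

Call:
carry_out([
  {"hand": 0,"x": 0,"y": 0,"z": 0,"ax": 0,"ay": 0,"az": 0.06},
  {"hand": 0,"x": 0,"y": 0,"z": 0,"ax": 0,"ay": 0,"az": 0.08},
  {"hand": 0,"x": 0,"y": 0,"z": -0.0015,"ax": 0,"ay": 0,"az": 0.08},
  {"hand": 0,"x": 0,"y": 0,"z": -0.003,"ax": 0,"ay": 0,"az": 0.08},
  {"hand": 0,"x": 0,"y": 0,"z": -0.0045,"ax": 0,"ay": 0,"az": 0.08},
  {"hand": 0,"x": 0,"y": 0,"z": -0.0045,"ax": 0,"ay": 0,"az": 0.08},
])

```text
t: 8.5
tool_pos: [0.4981, -0.0044, 0.2761]
orientation: [3.0, 0.929, 0.003]
force: [7.1, 0.6, -3.6]
opening: 0.0116
gripper_force: 50.0
```

Call:
carry_out([
  {"hand": 0,"x": 0,"y": 0,"z": 0,"ax": 0,"ay": 0,"az": 0.04},
  {"hand": 0,"x": 0,"y": 0,"z": 0,"ax": 0,"ay": 0,"az": 0.08},
  {"hand": 0,"x": 0,"y": 0,"z": 0,"ax": 0,"ay": 0,"az": 0.12},
])

```text
t: 8.88
tool_pos: [0.4981, -0.0044, 0.2755]
orientation: [3.051, 0.746, 0.003]
force: [9.4, -0.8, -8.3]
opening: 0.0114
gripper_force: 50.0
```

Call:
carry_out([
  {"hand": 0,"x": 0,"y": 0,"z": 0,"ax": 0,"ay": 0,"az": 0.04},
  {"hand": 0,"x": 0,"y": 0,"z": 0,"ax": 0,"ay": 0,"az": 0.08},
  {"hand": 0,"x": 0,"y": 0,"z": 0,"ax": 0,"ay": 0,"az": 0.12},
])

```text
t: 9.25
tool_pos: [0.4982, -0.0045, 0.2753]
orientation: [3.091, 0.562, 0.003]
force: [11.9, -0.9, -13.6]
opening: 0.0114
gripper_force: 49.9
```

```bash
python3 -c "
from h import *
s=read_state();print({k:np.round(s[k],4) for k in('t','q','tool_pos','force','wrist_torque','opening')})"
```

```text
{'t': np.float64(9.25), 'q': array([-1.1200e-01, -4.4100e-02,  1.9105e+00,  1.0000e-04,  1.2733e+00,
        1.0993e+00]), 'tool_pos': array([ 0.4982, -0.0045,  0.2753]), 'force': array([ 11.95  ,  -0.853 , -13.5722]), 'wrist_torque': array([-0.2665, -2.1513,  0.088 ]), 'opening': np.float64(0.0114)}
```

Call:
carry_out([
  {"hand": 0,"x": 0,"y": 0,"z": 0.0008,"ax": 0,"ay": 0,"az": 0.04},
  {"hand": 0,"x": 0,"y": 0,"z": 0.0008,"ax": 0,"ay": 0,"az": 0.08},
  {"hand": 0,"x": 0,"y": 0,"z": 0.0008,"ax": 0,"ay": 0,"az": 0.12},
])

```text
t: 9.62
tool_pos: [0.4982, -0.0045, 0.2753]
orientation: [3.119, 0.375, 0.003]
force: [6.6, 0.6, -3.6]
opening: 0.0116
gripper_force: 50.0
```

Call:
carry_out([
  {"hand": 0,"x": 0,"y": 0,"z": 0,"ax": 0,"ay": 0,"az": 0.04},
  {"hand": 0,"x": 0,"y": 0,"z": 0,"ax": 0,"ay": 0,"az": 0.08},
  {"hand": 0,"x": 0,"y": 0,"z": 0,"ax": 0,"ay": 0,"az": 0.12},
])

```text
t: 10.0
tool_pos: [0.4982, -0.0045, 0.2754]
orientation: [3.136, 0.188, 0.003]
force: [6.6, 1.2, -2.2]
opening: 0.0116
gripper_force: 50.0
```

Call:
carry_out([
  {"hand": 0,"x": 0,"y": 0,"z": -0.0004,"ax": 0,"ay": 0,"az": 0.04},
  {"hand": 0,"x": 0,"y": 0,"z": -0.0004,"ax": 0,"ay": 0,"az": 0.08},
  {"hand": 0,"x": 0,"y": 0,"z": -0.0004,"ax": 0,"ay": 0,"az": 0.12},
])

```text
t: 10.38
tool_pos: [0.4984, -0.0045, 0.2769]
orientation: [3.141, -0.001, 0.003]
force: [1.3, 0.6, 7.2]
opening: 0.0116
gripper_force: 50.0
```

The tool rose 1.5 mm and the force turned to +7 N, so the bar has dropped in. I'll ease up and test whether the turn is blocked.

Call:
carry_out([
  {"hand": 0,"x": 0,"y": 0,"z": -0.0008,"ax": 0,"ay": 0,"az": 0},
  {"hand": 0,"x": 0,"y": 0,"z": -0.0015,"ax": 0,"ay": 0,"az": 0},
  {"hand": 0,"x": 0,"y": 0,"z": -0.0015,"ax": 0,"ay": 0,"az": 0},
  {"hand": 0,"x": 0,"y": 0,"z": -0.0015,"ax": 0,"ay": 0,"az": 0},
])

```text
t: 10.88
tool_pos: [0.4983, -0.0045, 0.278]
orientation: [3.141, 0.001, 0.003]
force: [5.0, 0.2, 4.2]
opening: 0.0113
gripper_force: 50.0
```

```bash
python3 -c "
from h import *
s=read_state();print({k:np.round(s[k],4) for k in('t','q','tool_pos','force','wrist_torque','opening')})"
```

```text
{'t': np.float64(10.875), 'q': array([-0.112 , -0.0471,  1.9082, -0.    ,  1.2783,  1.4581]), 'tool_pos': array([ 0.4983, -0.0045,  0.278 ]), 'force': array([4.9774, 0.2379, 4.2225]), 'wrist_torque': array([ 0.1029, -0.9382, -0.0436]), 'opening': np.float64(0.0113)}
```

Call:
carry_out([
  {"hand": 50,"x": 0,"y": 0,"z": 0,"ax": 0,"ay": 0,"az": 0},
  {"hand": 50,"x": 0,"y": 0,"z": 0,"ax": 0,"ay": 0,"az": 0},
  {"hand": 50,"x": 0,"y": 0,"z": 0,"ax": 0,"ay": 0,"az": 0},
  {"hand": 50,"x": 0,"y": 0,"z": 0,"ax": 0,"ay": 0,"az": 0},
  {"hand": 50,"x": 0,"y": 0,"z": -0.03,"ax": 0,"ay": 0,"az": 0},
  {"hand": 50,"x": 0,"y": 0,"z": -0.08,"ax": 0,"ay": 0,"az": 0},
  {"hand": 50,"x": -0.05,"y": 0,"z": -0.12,"ax": 0,"ay": 0,"az": 0},
  {"hand": 50,"x": -0.05,"y": 0,"z": -0.12,"ax": 0,"ay": 0,"az": 0},
])

```text
t: 11.88
tool_pos: [0.4469, -0.0044, 0.4015]
orientation: [3.141, 0.001, 0.011]
force: [1.0, -0.0, 0.3]
opening: 0.0465
gripper_force: 0.0
```

```bash
python3 - <<'E'
from h import *
s=read_state();print(s['tool_pos'],s['t'])
for n in ("wrist","top"):
    im,d,w=cloud(n);cv2.imwrite(f"pics/{n}3.png",im)
    q=w.reshape(-1,3);i=im.reshape(-1,3).astype(int)
    r=(d.ravel()>0)&(i[:,2]>120)&(i[:,1]<80)&(np.linalg.norm(q[:,:2]-[.498,-.0045],axis=1)<.025)
    lid=(d.ravel()>0)&(abs(q[:,0]-.54)<.03)&(abs(q[:,1])<.08)&(abs(q[:,2]-.0765)<.01)
    t=q[r&(q[:,2]>.11)]
    if len(t)>5:print(n,len(t),np.percentile(t[:,2],[50,80,95]),np.median(q[lid,2]),cv2.minAreaRect((t[:,:2]*1000).astype(np.float32)))
E
```

```text
[ 0.44691371 -0.0044436   0.40153343] 11.875
[-0.21659932  0.21378592 -1.56073536]
wrist 93 [0.11607833 0.11665717 0.11722581] 0.07522365749221283 ((496.2444763183594, -4.743742942810059), (33.09144592285156, 10.67192554473877), 0.35167396068573)
[ 0.06460133 -0.06497562 -1.56899316]
```

View pics/wrist3.png

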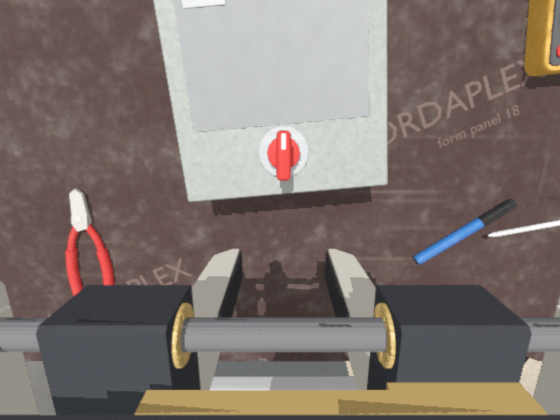

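The wrist view shows the handle at (284,155), turned a quarter turn and free. Its top stands about 1.3 mm lower than before, which fits the 1.5 mm detent rather than the 4 mm rubbing rest. The lid is shut and the bystanders visible here (cutters, marker, multimeter) are clear, so I'll hand it in.

```bash
python3 -c "
from h import *
print(robot.close_job())"
```

```text
the job is handed in; nothing more can be done
None
```

I shut the lid, turned the handle about 1.7 rad until it sprang up into its detent, let go and handed the job in at about 12 s; the judge returned no verdict.

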